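Dose marble chips into a beaker

TASK

With the metal scoop, scoop marble chips out of the blue tray and tip at least two of them into the large beaker with the yellow tape; any chip that does not go into that beaker must end up in the tray, none lost on the bench. Don't touch the chips with the gripper, keep the beaker standing where it is and leave the other glassware, bottles, marker and bung alone. Then put the scoop away in its white rest: bowl flat in the pan, handle down in the slot of the upright.

Things in the scene. Friction and masses are not known exactly. Their poses are not given: they have to be found in the camera images.
- scoop: flat-bottomed steel scoop lying loose on the bench, 0.14 kg, bowl end heavy. Origin under the bowl's middle, on its flat underside; x to the open nose, z up. Bowl x -47 to +45, 58 wide, floor 2.5 thick; side walls 34 high at the closed back, 20 at x +22, 9 at the nose. It stands by itself on its bowl. Handle: see scoop_grip
- scoop_grip (a point): centre of the handle's red rubber grip (88 long), at x -114, z 62.6 in the scoop's frame. The handle is a straight bar with flat sides, 12 thick (along y), 18 deep; its centreline starts at the bowl's back at x -45, z 26 and rises backwards at 28 degrees, ending at x -162, z 88. Hold it firmly: pushing with the nose tends to turn it in the fingers
- scoop_nose (a point): middle of the scoop's front edge, underside: x +45, z 0 in the scoop's frame; the edge is a lip 54 wide and 1.5 thick, the bowl widens to 58 at x +22
- tray: blue plastic tray, fixed to the bench. Origin under its middle, x along its length, z up. Outside 287 x 91, rim 49 above the bench. Long sides vertical, end walls slope outwards. The five chips start in the half towards +x (x 10 to 85 mm); the scoop can go down in the -x half and sweep towards +x
- tray_floor (a point): middle of the tray's flat floor, 4 above the bench, axes as the tray's. The floor is 184 long and 72 wide inside; the end walls rise from x -92 and +92 at the floor to x -134 and +134 at the rim, 45 higher
- chip1: white marble chip, an irregular faceted lump about 21 x 19 x 17 mm, 11 g, lying in the blue tray; origin in its middle
- chip2: white marble chip, an irregular faceted lump about 21 x 19 x 17 mm, 11 g, lying in the blue tray; origin in its middle
- chip3: white marble chip, an irregular faceted lump about 21 x 19 x 17 mm, 11 g, lying in the blue tray; origin in its middle
- chip4: white marble chip, an irregular faceted lump about 21 x 19 x 17 mm, 11 g, lying in the blue tray; origin in its middle
- chip5: white marble chip, an irregular faceted lump about 21 x 19 x 17 mm, 11 g, lying in the blue tray; origin in its middle
- beaker: the large glass beaker with a band of yellow tape, loose, 0.2 kg: outside diameter 90, height 125, wall 2.5, mouth 84 inside, floor 4 thick. Origin under its middle, z up
- beaker_in (a point): point on the large beaker's axis, 40 above its underside; a chip whose middle is within 52 of it lies in the beaker
- rest: white plastic scoop rest, fixed to the bench. Origin on the bench under the pan's middle; x is where the seated scoop's nose points. Pan inside x -57 to +56, 78 wide, floor 6 above the bench, rim 6 high. Behind it (x -75 to -57) an upright with a slot for the handle: see rest_slot
- rest_seat (a point): where the scoop's origin belongs, x axes alike: middle of the pan floor, 6 above the bench. Seated, the bowl lies flat on the pan floor with the handle in the slot, with about 9 mm of play along x and 2 mm sideways
- rest_slot (a point): middle of the slot's mouth at the top of the upright, 66 behind the seat and 56 above the bench. The slot runs along x, 16 wide, open at the top and down to the pan floor; its mouth flares to 28 over the top 10 mm. The upright is 52 wide
- beaker_b: empty glass beaker, 68 diameter, 92 high; leave alone. Origin under its middle
- beaker_c: empty glass beaker, 68 diameter, 92 high; leave alone. Origin under its middle
- beaker_d: empty glass beaker, 50 diameter, 70 high; leave alone. Origin under its middle
- reagent: amber reagent bottle with black cap, 66 diameter, 150 high; leave alone. Origin under its middle
- bluecap: clear bottle with blue cap, 72 diameter, 142 high; leave alone. Origin under its middle
- marker: blue marker pen with black cap lying on the bench, 130 long, 17 thick; leave alone. Origin under its middle, x along it
- bung: black rubber bung, 38 across, 30 high; leave alone. Origin under its middle
Things that resemble listed ones, but are neither listed nor needed, are in the scene too. Leave any turquoise look-alike of the scoop alone. Several things have the shape of the rest; the one meant has the colours described above.

How it is judged:
By the outcome, as a careful person would: the job done as asked, in the order asked, and still so for the second after the job is handed in, with the robot touching nothing.
It also fails if it takes over 64 s, if anything falls off the work surface, if the arm or the gripper's body presses on something with over 40 N, if the wrist force passes 120 N, or if a joint passes its speed limit or range.

ROBOT

A 7-joint arm with a two-finger parallel gripper is mounted at the origin on the work surface. World frame = base frame: x ahead of the robot, y to its left, z up, the work surface at z = 0. Lengths are in m, angles in rad, forces in N, time in s.
With the tool pointing down it reaches from about 0.4 to 0.85 m from the base axis. Payload 10.4 kg.
Tool frame: the origin (TCP) lies on the centre line of the jaws, within the pads' length; the fingertips stand 17 mm ahead of it and the grasp point (between the pads) lies 2 mm behind it; z points along the fingers, y is the line along which they close (so a half turn about z gives the same grasp; the last joint's range is limited). The gripper opens to 85 mm and grips with 20 to 120 N. Pads are 22 mm wide; open, the fingers measure 114 mm over their backs; the gripper's body (76 mm by 85 mm) begins 54 mm behind the grasp point. The pads swing forward as they close: fully open they stand 13 mm farther back than shut.
Start: joints at [-1.354, 0.332, -0.065, 1.46, 0.022, 1.35, -0.088], TCP at [0.148, 0.607, 0.248] pointing down, gripper open.
Joint ranges: [-2.6, 2.6], [-0.5, 2.12], [-1.47, 1.34], [0.16, 2.42], [-1.27, 4.41], [0.06, 2.06], [-2.6, 2.6]. Speed limits (rad/s): [2.22, 2.22, 2.79, 2.79, 3.14, 3.14, 3.14].

INTERFACE

Orientations are given as a unit quaternion [x, y, z, w].
In Python, from workcell import sensors, imaging, order, spotter gives the robot as it stands. The module is installed in compiled form; this text tells all that it offers.
- The arm moves only by the shell command python3 -m inch 'ROWS' [FORCE]. ROWS is JSON, a list that holds one entry, the list of rows, each a list of 7 numbers: the shift along the tool's x, y, z in m, then the turn, a rotation vector about the tool's x, y, z in rad, then the closure, from -1 (fully open) to 1 (shut). In form: [[[x, y, z, ax, ay, az, hand], ...]]. A call has 1 to 10 rows; each row is the pose to reach, as a shift and turn from the pose commanded when the call began, along the tool's axes at that moment; what a row does not reach only later rows make up. A row lasts 1/10 s, in which the tool goes at most 50 mm and 8.59 degrees, less where a joint would pass 70% of its speed; a pose out of reach is approached as far as the arm can. A call with a gripper value outside its range is refused whole. The fingers move at their own pace and stop on an object; FORCE is the grip in N (left out, the last holds). Time passes only in rows, so rows that repeat a pose let the fingers close. It gives the time, the measured TCP pose, the force, the opening and the grip force at its end, in the units of the state.
- sensors.get_obs(): the state, without advancing time (a new reading comes with each control period).
- imaging.camera(name): name is "scene" or "top" or "wrist"; returns the picture (480x640x3 uint8, blue, green, red); there is no depth.
- imaging.calibration(name): a dict with "mtx" (3x3 intrinsics, pixels), "D" ([k1, k2, p1, p2, k3] as OpenCV has them; the pictures are not rectified), "R" (3x3) and "t" (3): a world point X has camera coordinates R X + t; the wrist camera has in their place "tool_from_camera" (4x4, takes a point from camera to tool coordinates, whose origin is the TCP and whose axes are the flange's). Camera axes: x right, y down, z forward; pixel columns grow to the right and rows downward; lengths in m; the calibration is good to about 2 mm. A picture is of the moment at which its call begins: read the wrist's pose just before it. calibration takes no time and is no camera call.
- order.hand_in(): hands the job in; it is judged then, once.
Trained networks look in the newest picture that a camera, given by its name, has taken for a name from the list of things; names that differ only in an ending like _2 or _b are one class to them, and where a whole thing is asked for, a point or a joint stands for the part that bears it (a point fixed in the world has none). Each returns a list of dicts, best first, with "conf" (0 to 1); they miss things now and then, are a little off and sometimes report something else, mostly with a low value. They report only what shows in the picture. A call takes as long as a camera call. They do not tell look-alikes from the thing itself.
- spotter.look_for(label, camera): "pixel" ([column, row] in pixels, amid what is visible of it).
The state is a dict: "clock": time; "joint_pos": joint angles; "joint_velocities": joint speeds; "tau": joint torques, N m; "position": TCP position; "ee_rot": TCP orientation; "ft_force": force on the tool from outside, world axes, zero at the start; "torque": the same for the moment, N m; "grip_width": opening from 0.0 (shut) to 1.0 (fully open); "grasp_force": force on a finger pad.
Only numpy, scipy, OpenCV 4.12 (cv2) and the standard library are available. Lean on these libraries where they do the work, as an engineer would, in place of code of your own. Each camera call takes 0.05 s, during which the arm holds its last target. There are 200 camera calls.

## Working session

There is one attempt and no reset: what is moved stays moved. The work goes in short steps, Python scripts to look and compute and a shell command to move; the robot and the scene stay as the last step left them, time stands still between calls to the robot, and variables do not carry over. Pictures are saved under pics/ and viewed, at most 10 in all, crops included, and the job is handed in when it is done.

```bash
mkdir -p pics
python3 - <<'E'
from workcell import sensors, imaging, order, spotter
import cv2
o=sensors.get_obs(); print({k:o[k] for k in ('clock','position','ee_rot','grip_width')})
for c in ('scene','top'):
    im=imaging.camera(c); cv2.imwrite(f'pics/{c}0.png',im)
    k=imaging.calibration(c); print(c,k)
    for l in ('scoop','scoop_grip','scoop_nose','tray','beaker','rest','rest_slot','chip1'):
        print(l,[( [round(v) for v in d['pixel']],round(d['conf'],2)) for d in spotter.look_for(l,c)][:6])
print(imaging.calibration('wrist'))
E
```

```text
{'clock': 0.0, 'position': array([0.14835952, 0.60677111, 0.24751474]), 'ee_rot': array([ 1.19594265e-01,  9.92822591e-01, -7.14531481e-04, -5.60728675e-05]), 'grip_width': 1.001196403042929}
scene {'mtx': array([[602.2920586 ,   0.        , 323.04886694],
       [  0.        , 602.2920586 , 240.87646676],
       [  0.        ,   0.        ,   1.        ]]), 'D': array([-0.13207463,  0.        ,  0.        ,  0.        ,  0.        ]), 'R': array([[ 0.84613005,  0.53295845, -0.00438437],
       [ 0.3057954 , -0.49218842, -0.81500904],
       [-0.43652389,  0.68826292, -0.57943165]]), 't': array([-0.46641894, -0.09289417,  1.57173415])}
scoop [([290, 183], 0.89), ([270, 267], 0.61), ([438, 291], 0.21), ([296, 324], 0.17)]
scoop_grip [([289, 183], 0.78), ([268, 266], 0.74), ([218, 311], 0.38)]
scoop_nose [([269, 268], 0.84), ([287, 186], 0.72), ([467, 191], 0.49)]
tray [([297, 330], 0.57)]
beaker [([409, 224], 0.95), ([422, 213], 0.78), ([177, 337], 0.63), ([384, 254], 0.6), ([216, 313], 0.32)]
rest [([350, 209], 0.97), ([336, 157], 0.72), ([267, 268], 0.58)]
rest_slot [([336, 159], 0.
[... 888 characters left out ...]
6], 0.95), ([227, 179], 0.22)]
chip1 [([422, 189], 0.6), ([425, 196], 0.56), ([237, 264], 0.35)]
{'mtx': array([[403.82091006,   0.        , 313.80169041],
       [  0.        , 403.82091006, 237.73793111],
       [  0.        ,   0.        ,   1.        ]]), 'D': array([-0.04414515,  0.        ,  0.        ,  0.        ,  0.        ]), 'tool_from_camera': array([[-7.86707534e-04, -9.54081961e-01, -2.99544642e-01,
         7.62908464e-02],
       [ 9.99999626e-01, -8.58346553e-04,  1.07582373e-04,
         9.14202019e-04],
       [-3.59755512e-04, -2.99544445e-01,  9.54082280e-01,
        -1.26113439e-01],
       [ 0.00000000e+00,  0.00000000e+00,  0.00000000e+00,
         1.00000000e+00]])}
```

View pics/scene0.png

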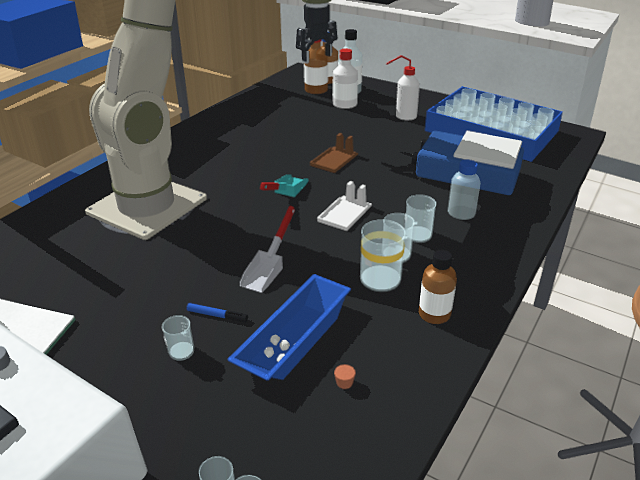

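View pics/top0.png

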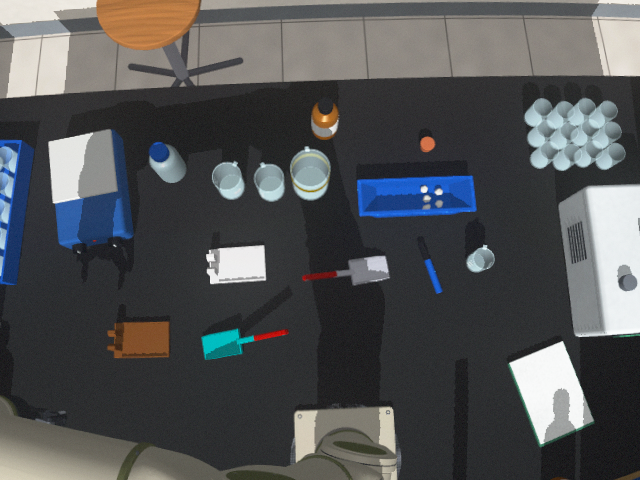

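The top view shows the scoop's bowl at (370,270) and its handle to the left, with the nose facing world -y. The white rest is at (238,264) with its upright on the left. The chips are in the right half of the tray, around (430,197), and the taped beaker is at (311,172). Next I'll fit poses from the silhouettes in both cameras.

```bash
cat > fit.py <<'E'
import cv2, numpy as np
from scipy.optimize import minimize
from workcell import imaging
CAL={c:imaging.calibration(c) for c in ('scene','top')}
IM={c:cv2.imread(f'pics/{c}0.png') for c in CAL}
S=3
def proj(c,P):
    k=CAL[c]; return cv2.projectPoints(np.float64(P).reshape(-1,3),cv2.Rodrigues(k['R'])[0],k['t'],k['mtx'],k['D'])[0][:,0]
def ray(c,px,z):
    k=CAL[c]; u=cv2.undistortPoints(np.float64([[px]]),k['mtx'],k['D'])[0,0]
    d=k['R'].T@[u[0],u[1],1]; o=-k['R'].T@k['t']; return o+d*(z-o[2])/d[2]
def mask(c,lo,hi,roi):
    h=cv2.cvtColor(IM[c],cv2.COLOR_BGR2HSV); m=cv2.inRange(h,np.array(lo),np.array(hi)); z=np.zeros_like(m)
    a,b,e,f=roi; z[b:f,a:e]=m[b:f,a:e]; return z
def keep(m):
    n,l,s,_=cv2.connectedComponentsWithStats(m); return np.uint8(l==1+np.argmax(s[1:,4]))*255
def box(x0,x1,y0,y1,z0,z1): return np.array([[x,y,z] for x in(x0,x1) for y in(y0,y1) for z in(z0,z1)])
def W(P,p):
    c,s=np.cos(p[2]),np.sin(p[2]); return np.c_[p[0]+c*P[:,0]-s*P[:,1],p[1]+s*P[:,0]+c*P[:,1],P[:,2]]
def cost(p,groups,model):
    t=0
    for c,name,m in groups:
        r=np.zeros((480*S,640*S),np.uint8)
        for P in model(p)[name]:
            h=cv2.convexHull(np.float32(proj(c,P)))
            cv2.fillConvexPoly(r,np.int32(np.round(((h+.5)*S-.5)*16)),255,shift=4)
        r=cv2.GaussianBlur(r,(9,9),0)/255.; t+=np.abs(r-m).sum()/m.sum()
    return t/len(groups)
def fit(p0,groups,model,step):
    G=[(c,n,cv2.GaussianBlur(cv2.resize(m,None,fx=S,fy=S,interpolation=cv2.INTER_NEAREST),(9,9),0)/255.) for c,n,m in groups]
    p0=np.array(p0,float); sim=np.vstack([p0]+[p0+np.eye(len(p0))[i]*step[i] for i in range(len(p0))])
    r=minimize(cost,p0,(G,model),method='Nelder-Mead',options=dict(initial_simplex=sim,maxiter=250,xatol=2e-4,fatol=1e-4)); return r.x,r.fun
E
cat > m.py <<'E'
from fit import *
H=-np.pi/2
blue=((105,120,50),(130,255,255))
tm=[('top','t',keep(mask('top',*blue,(345,165,490,225)))),('scene','t',keep(mask('scene',*blue,(220,265,360,390))))]
for i,(c,n,m) in enumerate(tm):
    cs,_=cv2.findContours(m,0,2); cv2.drawContours(m,cs,-1,255,-1)
T=lambda p:{'t':[W(np.r_[box(-.1435,.1435,-.0455,.0455,.045,.049),box(-.1,.1,-.04,.04,0,.001)],p)]}
print('tray',fit([*ray('top',(416,196),.04)[:2],H],tm,T,[.01,.01,.05]))
red=lambda c,r: keep(mask(c,(0,120,60),(8,255,255),r)|mask(c,(172,120,60),(180,255,255),r))
gr=lambda c,r: keep(mask(c,(0,0,110),(180,45,255),r))
d=np.array([-np.cos(np.radians(28)),0,np.sin(np.radians(28))]);n=np.array([d[2],0,-d[0]])
gp=np.array([[-.114,0,.0626]+d*a+n*b+np.array([0,e,0]) for a in(-.044,.044) for b in(-.009,.009) for e in(-.006,.006)])
bw=np.array([[x,s*y,z] for s in(-1,1) for x,y,zs in((-.047,.029,(0,.034)),(.022,.029,(0,.02)),(.045,.027,(0,.009))) for z in zs])
S_=lambda p:{'g':[W(gp,p)],'b':[W(bw,p)]}
sg=[('top','g',red('top',(290,262,345,290))),('top','b',gr('top',(348,245,400,295))),('scene','g',red('scene',(265,198,310,245))),('scene','b',gr('scene',(230,235,300,300)))]
print([int((m>0).sum()) for *_,m in sg])
print('scoop',fit([*ray('top',(370,270),.01)[:2],H],sg,S_,[.01,.01,.05]))
print('scoop grip only',fit([*ray('top',(370,270),.01)[:2],H],[sg[0],sg[2]],S_,[.01,.01,.05]))
rs=[('top','r',gr('top',(195,235,280,295))),('scene','r',gr('scene',(310,170,380,235)))]
R_=lambda p:{'r':[W(box(-.06,.06,-.042,.042,0,.012),p)]+[W(box(-.075,-.057,*y,0,.056),p) for y in((-.026,-.011),(.011,.026))]}
print([int((m>0).sum()) for *_,m in rs],'rest',fit([*ray('top',(242,263),.01)[:2],H],rs,R_,[.01,.01,.05]))
ye=lambda c,r: mask(c,(15,70,60),(35,255,255),r)
ym=[('top','y',ye('top',(280,140,340,205))),('scene','y',ye('scene',(350,210,415,285)))]
hull=lambda m:cv2.fillConvexPoly(np.zeros_like(m),cv2.convexHull(cv2.findNonZero(m)),255)
a=np.linspace(0,6.283,40);ci=np.c_[.0452*np.cos(a),.0452*np.sin(a),0*a]
B=lambda p:{'y':[np.r_[ci+[p[0],p[1],p[2]],ci+[p[0],p[1],p[2]+p[3]]]]}
ym=[(c,n,hull(m)) for c,n,m in ym]
print('beaker',fit([*ray('top',(311,175),.08)[:2],.08,.015],ym,B,[.01,.01,.01,.004]))
wh=mask('top',(0,0,150),(180,60,255),(355,175,478,218)); nn,l,st,ce=cv2.connectedComponentsWithStats(wh)
for s,q in zip(st[1:],ce[1:]): print('chip',s[4],q.round(),ray('top',q,.013).round(3))
for nme,q,c in (('beaker_c',(269,165),'top'),('reagent',(325,103),'top'),('marker',(429,265),'top')): print(nme,ray('top',q,.09).round(3))
E
python3 m.py
```

```text
tray (array([ 0.60981704, -0.20012148, -1.56049957]), np.float64(0.023694517453122364))
[213, 892, 237, 1213]
scoop (array([ 0.43718078, -0.07550482, -1.43146509]), np.float64(0.26042558415561967))
scoop grip only (array([ 0.43554903, -0.07150596, -1.43937361]), np.float64(0.33083544472279974))
[2042, 1363] rest (array([ 0.46298725,  0.23629354, -1.55338363]), np.float64(0.08168324117462894))
beaker (array([0.66113832, 0.05813916, 0.07594948, 0.01287414]), np.float64(0.6457917888854808))
chip 39 [424. 189.] [ 0.634 -0.227  0.013]
chip 38 [438. 192.] [ 0.626 -0.263  0.013]
chip 28 [427. 197.] [ 0.612 -0.232  0.013]
chip 19 [439. 203.] [ 0.596 -0.263  0.013]
chip 7 [426. 207.] [ 0.587 -0.23   0.013]
beaker_c [0.685 0.153 0.09 ]
reagent [0.839 0.013 0.09 ]
marker [ 0.432 -0.208  0.09 ]
```

```bash
python3 -m inch '[[[-0.396,-0.476,0,0,0,1.187,-1],[-0.396,-0.476,0,0,0,1.187,-1],[-0.396,-0.476,0,0,0,1.187,-1],[-0.396,-0.476,0,0,0,1.187,-1],[-0.396,-0.476,0,0,0,1.187,-1],[-0.396,-0.476,0,0,0,1.187,-1],[-0.396,-0.476,0,0,0,1.187,-1],[-0.396,-0.476,0,0,0,1.187,-1],[-0.396,-0.476,0,0,0,1.187,-1],[-0.396,-0.476,0,0,0,1.187,-1]]]'
cat > h.py <<'E'
import numpy as np, json
from scipy.spatial.transform import Rotation as R
from workcell import sensors
def go(pos, rot):
    "print shift and rotvec in tool axes from measured pose to (pos, Rotation)"
    o=sensors.get_obs(); r=R.from_quat(o['ee_rot'])
    print('t',round(o['clock'],2),'shift',(r.inv().apply(np.array(pos)-o['position'])).round(4),'turn',(r.inv()*rot).as_rotvec().round(4))
def tool(ydeg, lean):
    "tool y at heading ydeg (world), z down, then leaned: approach tilts by lean deg towards -x tool (nose side) = hand leans back"
    a=np.radians(ydeg); b=np.array([np.cos(a),np.sin(a),0]); z=np.array([0,0,-1.]); x=np.cross(b,z)
    return R.from_matrix(np.c_[x,b,z])*R.from_euler('y',-lean,degrees=True)
E
python3 -c "
from h import *
go([.42,.05,.25],tool(8,0))
from workcell import sensors;print(sensors.get_obs()['joint_pos'].round(2))"
```

```text
clock: 1.9
position: [0.3683, 0.1558, 0.2486]
ee_rot: [0.655, 0.756, 0.001, -0.0]
ft_force: [1.1, 0.4, 1.2]
grip_width: 0.999
grasp_force: 0.0
t 1.9 shift [-0.1122  0.036  -0.0015] turn [ 0.0009 -0.0011  0.0041]
[-0.94 -0.21  0.37  2.02  0.08  1.32 -0.45]
```

```bash
python3 -m inch '[[[-0.112,0.036,0,0,0,0.004,-1],[-0.112,0.036,0,0,0,0.004,-1],[-0.112,0.036,0,0,0,0.004,-1],[-0.112,0.036,0,0,0,0.004,-1],[-0.112,0.036,0,0,0,0.004,-1]]]'
python3 - <<'E'
from h import *; from workcell import imaging, spotter
import cv2
o=sensors.get_obs(); im=imaging.camera('wrist'); cv2.imwrite('pics/w1.png',im)
np.savez('w1.npz',p=o['position'],q=o['ee_rot']); print(o['position'].round(4),o['joint_pos'].round(2))
from fit import *
for c,r in (('top',(280,140,340,205)),('scene',(350,210,415,285))):
    m=mask(c,(15,70,60),(35,255,255),r); print(c,(m>0).sum(),cv2.boundingRect(m))
E
```

```text
clock: 2.4
position: [0.4193, 0.0526, 0.2483]
ee_rot: [0.656, 0.755, 0.0, -0.0]
ft_force: [0.4, 0.6, -0.4]
grip_width: 1.001
grasp_force: 0.0
[0.4193 0.0526 0.2483] [-0.84 -0.18  0.55  1.98  0.1   1.32 -0.18]
top 69 (290, 174, 40, 18)
scene 395 (360, 232, 45, 32)
```

View pics/w1.png

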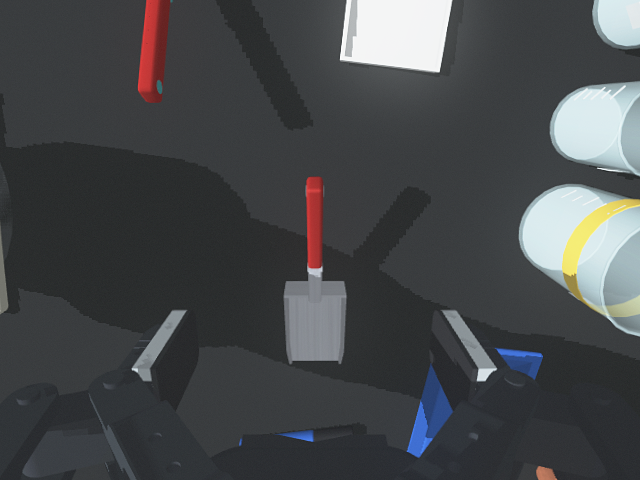

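The wrist view shows the scoop upright in the image: grip from (315,178) to (315,268), nose at (315,362), turned only slightly. The taped beaker is on the right at about (590,250). I'll refit the scoop from this closer picture.

```bash
cat > wfit.py <<'E'
from fit import *
from scipy.spatial.transform import Rotation as R
def addw(npz,png):
    z=np.load(npz); k=imaging.calibration('wrist'); Tt=np.eye(4); Tt[:3,:3]=R.from_quat(z['q']).as_matrix(); Tt[:3,3]=z['p']
    M=np.linalg.inv(Tt@k['tool_from_camera']); CAL['wrist']=dict(mtx=k['mtx'],D=k['D'],R=M[:3,:3],t=M[:3,3]); IM['wrist']=cv2.imread(png)
d=np.array([-np.cos(np.radians(28)),0,np.sin(np.radians(28))]);n=np.array([d[2],0,-d[0]])
gp=np.array([[-.114,0,.0626]+d*a+n*b+np.array([0,e,0]) for a in(-.044,.044) for b in(-.009,.009) for e in(-.006,.006)])
bw=np.array([[x,s*y,z] for s in(-1,1) for x,y,zs in((-.047,.029,(0,.034)),(.022,.029,(0,.02)),(.045,.027,(0,.009))) for z in zs])
S_=lambda p:{'g':[W(gp,p)],'b':[W(bw,p)]}
red=lambda c,r: keep(mask(c,(0,120,40),(8,255,255),r)|mask(c,(172,120,40),(180,255,255),r))
gr=lambda c,r: keep(mask(c,(0,0,95),(180,45,255),r))
E
python3 - <<'E'
from wfit import *
addw('w1.npz','pics/w1.png')
g=red('wrist',(295,170,335,280)); b=gr('wrist',(275,272,355,370))
print(cv2.boundingRect(g),cv2.boundingRect(b))
for G in ([('wrist','g',g),('wrist','b',b)],[('wrist','g',g)],[('wrist','b',b)]):
    p,f=fit([.437,-.0755,-1.431],G,S_,[.01,.01,.05]); print(p.round(4),f,'grip',W(np.array([[-.114,0,.0626]]),p).round(4))
for q in ([.66,.06],[.66,.05]): 
    a=np.linspace(0,6.28,40)
    for c in ('top','scene','wrist'): 
        for z in (.125,): r=proj(c,np.c_[q[0]+.045*np.cos(a),q[1]+.045*np.sin(a),0*a+z]); print(c,q,r.min(0).round(),r.max(0).round())
E
```

```text
(306, 176, 17, 92) (284, 272, 63, 92)
[ 0.4379 -0.0722 -1.4288] 0.084328064620112 grip [[0.4218 0.0407 0.0626]]
[ 0.4378 -0.0719 -1.4294] 0.07313701601242435 grip [[0.4217 0.041  0.0626]]
[ 0.4384 -0.0753 -1.4343] 0.06621244143598232 grip [[0.4229 0.0377 0.0626]]
top [0.66, 0.06] [289. 151.] [328. 188.]
scene [0.66, 0.06] [361. 218.] [404. 243.]
wrist [0.66, 0.06] [597. 209.] [722. 330.]
top [0.66, 0.05] [293. 150.] [332. 188.]
scene [0.66, 0.05] [358. 220.] [402. 245.]
wrist [0.66, 0.05] [592. 224.] [716. 342.]
```

Run:
```python
from h import *
r=tool(8.1,20); z=r.apply([0,0,1]); g=np.array([.422,.040,.0626]); print(z)
go(g-.09*z,r); go(g-.002*z,r)
```

```text
[ 0.04819106 -0.33860803 -0.93969262]
t 2.45 shift [0.0172 0.001  0.1011] turn [-1.000e-04 -3.494e-01 -1.000e-04]
t 2.45 shift [-0.0129  0.001   0.1838] turn [-1.000e-04 -3.494e-01 -1.000e-04]
```

```bash
python3 -m inch '[[[0.017,0.001,0.05,0,-0.15,0,-1],[0.017,0.001,0.09,0,-0.29,0,-1],[0.017,0.001,0.101,0,-0.349,0,-1],[0.007,0.001,0.13,0,-0.349,0,-1],[-0.003,0.001,0.157,0,-0.349,0,-1],[-0.013,0.001,0.184,0,-0.349,0,-1],[-0.013,0.001,0.184,0,-0.349,0,-1],[-0.013,0.001,0.184,0,-0.349,0,-1]]]'
python3 - <<'E'
from h import *
r=tool(8.1,20); z=r.apply([0,0,1]); g=np.array([.422,.040,.0626]); 
go(g-.002*z,r)
E
```

```text
clock: 3.25
position: [0.422, 0.0404, 0.0647]
ee_rot: [0.645, 0.744, -0.114, 0.131]
ft_force: [0.1, 0.3, 0.0]
grip_width: 1.001
grasp_force: 0.0
t 3.25 shift [ 0.0003 -0.0001  0.0001] turn [-0.0006  0.0002  0.0001]
```

```bash
python3 -m inch '[[[0,0,0,0,0,0,1],[0,0,0,0,0,0,1],[0,0,0,0,0,0,1],[0,0,0,0,0,0,1],[0,0,0,0,0,0,1],[0,0,0,0,0,0,1],[0,0,0,0,0,0,1],[0,0,0,0,0,0,1]]]' 110
```

```text
clock: 4.05
position: [0.4224, 0.0396, 0.0644]
ee_rot: [0.646, 0.743, -0.114, 0.131]
ft_force: [-1.4, 2.0, 5.3]
grip_width: 0.122
grasp_force: 107.2
```

```bash
cat > sc.py <<'E'
from h import *
def T(r,p): M=np.eye(4); M[:3,:3]=r.as_matrix(); M[:3,3]=p; return M
import os
TS='ts.npy'
if not os.path.exists(TS):
    o=sensors.get_obs(); Tw=T(R.from_quat(o['ee_rot']),o['position'])
    np.save(TS,np.linalg.inv(Tw)@T(R.from_euler('z',-1.4288),[.4379,-.0737,0]))
ts=np.load(TS)
TRAY=T(R.from_euler('z',-1.5605),[.6098,-.2001,.004])
def nose(base,x,y,h,pitch,ref=(.045,0,0)):
    "tool target for scoop with scoop-frame point ref at (x,y,h) of frame base, nose-down pitch deg"
    r=R.from_euler('y',pitch,degrees=True)
    M=base@T(r,np.array([x,y,h])-r.apply(ref))@np.linalg.inv(ts)
    return M[:3,3],R.from_matrix(M[:3,:3])
def N(*a,**k):
    p,r=nose(*a,**k); print(a[1:],'tool',p.round(3),end=' '); go(p,r)
E
python3 - <<'E'
from sc import *
print(ts.round(4))
N(TRAY,0,0,.13,12); N(TRAY,.008,0,.001,12)
E
```

```text
[[-9.398e-01  1.800e-03 -3.417e-01 -8.550e-02]
 [ 1.900e-03  1.000e+00  2.000e-04 -5.000e-04]
 [ 3.417e-01 -5.000e-04 -9.398e-01  9.970e-02]
 [ 0.000e+00  0.000e+00  0.000e+00  1.000e+00]]
(0, 0, 0.13, 12) tool [ 0.609 -0.058  0.23 ] t 4.05 shift [-0.1716  0.1713 -0.1139] turn [0.0323 0.2091 0.1279]
(0.008, 0, 0.001, 12) tool [ 0.609 -0.066  0.101] t 4.05 shift [-0.135   0.1702  0.01  ] turn [0.0323 0.2091 0.1279]
```

```bash
python3 -m inch '[[[-0.014,0,-0.037,0,0,0,1],[-0.027,0,-0.075,0,0,0,1],[-0.065,0.04,-0.09,0.01,0.05,0.03,1],[-0.1,0.085,-0.1,0.016,0.1,0.06,1],[-0.14,0.13,-0.114,0.025,0.16,0.1,1],[-0.1716,0.1713,-0.114,0.032,0.209,0.128,1],[-0.1716,0.1713,-0.114,0.032,0.209,0.128,1],[-0.1716,0.1713,-0.114,0.032,0.209,0.128,1]]]'
cat > chk.py <<'E'
# check scoop pose in hand from wrist picture: python3 chk.py name roi_red roi_grey
import sys; from wfit import *; from workcell import sensors
nm=sys.argv[1]; o=sensors.get_obs(); im=imaging.camera('wrist'); cv2.imwrite(f'pics/{nm}.png',im); np.savez(nm+'.npz',p=o['position'],q=o['ee_rot'])
addw(nm+'.npz',f'pics/{nm}.png'); ts=np.load('ts.npy'); Tw=np.eye(4); Tw[:3,:3]=R.from_quat(o['ee_rot']).as_matrix(); Tw[:3,3]=o['position']
r=lambda P:(Tw@ts@np.c_[P,np.ones(len(P))].T).T[:,:3]
for k,P in (('grip',gp),('bowl',bw),('nose',np.array([[.045,-.027,0],[.045,.027,0]]))): print(k,proj('wrist',r(P)).min(0).round(),proj('wrist',r(P)).max(0).round())
E
python3 chk.py w2
```

```text
clock: 4.85
position: [0.6111, -0.0612, 0.2304]
ee_rot: [0.704, 0.707, -0.05, 0.051]
ft_force: [-1.0, 0.3, -1.9]
grip_width: 0.123
grasp_force: 107.9
grip [285. 270.] [332. 374.]
bowl [256. 324.] [368. 419.]
nose [276. 407.] [350. 407.]
```

View pics/w2.png

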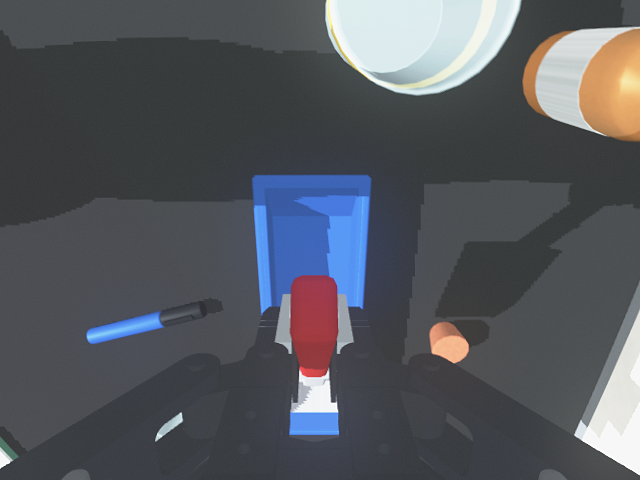

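The wrist view shows the red grip at (314,325) and the lip near row 411, within 1–2 mm of the prediction. The tray is directly below with its floor empty on this side. Next I'll lower the scoop.

Run:
```python
from sc import *
for a in ((.005,.03,12),(.008,.003,12),(.03,.001,9),(.05,.0005,4),(.065,0.0005,0)): N(TRAY,a[0],0,a[1],a[2])
```

```text
(0.005, 0, 0.03, 12) tool [ 0.609 -0.063  0.13 ] t 4.9 shift [ 0.011  -0.0004  0.0987] turn [-0.001   0.0021 -0.0027]
(0.008, 0, 0.003, 12) tool [ 0.609 -0.066  0.103] t 4.9 shift [ 0.0118 -0.0003  0.1259] turn [-0.001   0.0021 -0.0027]
(0.03, 0, 0.001, 9) tool [ 0.609 -0.083  0.094] t 4.9 shift [-0.0038 -0.0002  0.1378] turn [-0.0012 -0.0503 -0.0027]
(0.05, 0, 0.0005, 4) tool [ 0.609 -0.096  0.08 ] t 4.9 shift [-0.0146 -0.0002  0.1531] turn [-0.0015 -0.1375 -0.0026]
(0.065, 0, 0.0005, 0) tool [ 0.609 -0.106  0.069] t 4.9 shift [-2.310e-02 -1.000e-04  1.654e-01] turn [-0.0017 -0.2074 -0.0025]
```

```bash
python3 -m inch '[[[0.004,0,0.035,0,0.002,-0.002,1],[0.008,0,0.07,0,0.002,-0.002,1],[0.011,0,0.0987,0,0.002,-0.002,1],[0.0115,0,0.115,0,0.002,-0.002,1],[0.0118,0,0.126,0,0.002,-0.002,1],[0.0118,0,0.126,0,0.002,-0.002,1]]]'
python3 -c "
from sc import *
for a in ((.02,.0015,11),(.03,.001,9),(.04,.0005,6),(.05,.0005,4),(.058,0.0005,2),(.065,0.0005,0)): N(TRAY,a[0],0,a[1],a[2])"
```

```text
clock: 5.5
position: [0.6079, -0.0632, 0.1025]
ee_rot: [0.702, 0.709, -0.049, 0.048]
ft_force: [0.0, 1.2, -1.6]
grip_width: 0.125
grasp_force: 108.1
(0.02, 0, 0.0015, 11) tool [ 0.609 -0.076  0.099] t 5.5 shift [-0.0121  0.0012  0.005 ] turn [-0.0021 -0.0188  0.0028]
(0.03, 0, 0.001, 9) tool [ 0.609 -0.083  0.094] t 5.5 shift [-0.0181  0.0012  0.0115] turn [-0.0021 -0.0537  0.0029]
(0.04, 0, 0.0005, 6) tool [ 0.609 -0.088  0.085] t 5.5 shift [-0.0225  0.0012  0.0205] turn [-0.0021 -0.106   0.003 ]
(0.05, 0, 0.0005, 4) tool [ 0.609 -0.096  0.08 ] t 5.5 shift [-0.0289  0.0012  0.0268] turn [-0.0021 -0.1409  0.003 ]
(0.058, 0, 0.0005, 2) tool [ 0.609 -0.101  0.074] t 5.5 shift [-0.0336  0.0013  0.0329] turn [-0.0021 -0.1759  0.0031]
(0.065, 0, 0.0005, 0) tool [ 0.609 -0.106  0.069] t 5.5 shift [-0.0375  0.0013  0.0391] turn [-0.0022 -0.2108  0.0031]
```

```bash
python3 -m inch '[[[-0.006,0.001,0.002,0,-0.01,0.001,1],[-0.012,0.001,0.005,-0.002,-0.019,0.003,1],[-0.018,0.001,0.0115,-0.002,-0.054,0.003,1],[-0.0225,0.001,0.0205,-0.002,-0.106,0.003,1],[-0.029,0.001,0.0268,-0.002,-0.141,0.003,1],[-0.0335,0.001,0.0329,-0.002,-0.176,0.003,1],[-0.0375,0.001,0.039,-0.002,-0.211,0.003,1],[-0.0375,0.001,0.039,-0.002,-0.211,0.003,1]]]'
python3 -c "
from sc import *
for a in ((.065,0.0005,0),(.08,.0005,0),(.09,0.0005,0)): N(TRAY,a[0],0,a[1],a[2])
from workcell import imaging
import cv2
im=imaging.camera('top');cv2.imwrite('pics/t2.png',cv2.resize(im[150:250,340:500],None,fx=5,fy=5,interpolation=2))"
```

```text
clock: 6.3
position: [0.6099, -0.1057, 0.069]
ee_rot: [0.693, 0.699, -0.123, 0.124]
ft_force: [0.5, 0.4, -2.3]
grip_width: 0.124
grasp_force: 108.1
(0.065, 0, 0.0005, 0) tool [ 0.609 -0.106  0.069] t 6.3 shift [ 0.     -0.0004  0.0001] turn [0.0005 0.0021 0.0005]
(0.08, 0, 0.0005, 0) tool [ 0.61  -0.121  0.069] t 6.3 shift [-0.014  -0.0004  0.0052] turn [0.0005 0.0021 0.0005]
(0.09, 0, 0.0005, 0) tool [ 0.61  -0.131  0.069] t 6.3 shift [-0.0234 -0.0004  0.0087] turn [0.0005 0.0021 0.0005]
```

View pics/t2.png

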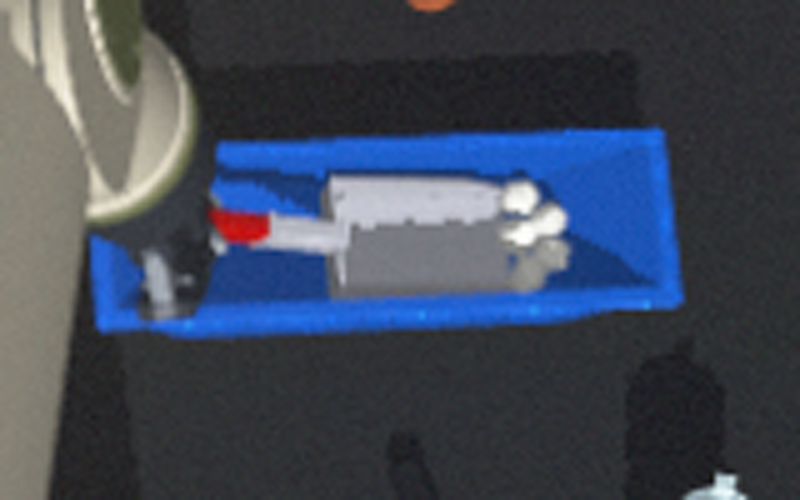

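All five chips lie just ahead of the lip, from (519,195) to (555,252) in the crop. Next I'll push on and follow the end slope with the nose rising.

```bash
python3 -c "
from sc import *
for a in ((.08,0,0),(.092,0.0005,0),(.098,.0085,-4),(.104,.015,-9),(.109,.0205,-15),(.112,.027,-22),(.105,.04,-27)): N(TRAY,a[0],0,a[1],a[2])"
```

```text
(0.08, 0, 0, 0) tool [ 0.61  -0.121  0.068] t 6.35 shift [-0.0136 -0.0007  0.0062] turn [ 0.001   0.0007 -0.0001]
(0.092, 0, 0.0005, 0) tool [ 0.61  -0.133  0.069] t 6.35 shift [-0.025  -0.0006  0.0098] turn [ 0.001   0.0007 -0.0001]
(0.098, 0, 0.0085, -4) tool [ 0.61  -0.135  0.066] t 6.35 shift [-0.0257 -0.0006  0.0136] turn [ 0.0009 -0.0691 -0.0001]
(0.104, 0, 0.015, -9) tool [ 0.61  -0.137  0.058] t 6.35 shift [-0.0248 -0.0007  0.0217] turn [ 7.000e-04 -1.564e-01 -1.000e-04]
(0.109, 0, 0.0205, -15) tool [ 0.61  -0.138  0.045] t 6.35 shift [-0.0224 -0.0007  0.0338] turn [ 5.000e-04 -2.611e-01 -1.000e-04]
(0.112, 0, 0.027, -22) tool [ 0.61  -0.14   0.031] t 6.35 shift [-0.0191 -0.0007  0.048 ] turn [ 2.000e-04 -3.833e-01 -1.000e-04]
(0.105, 0, 0.04, -27) tool [ 0.61  -0.134  0.029] t 6.35 shift [-0.0124 -0.0007  0.0477] turn [ 1.000e-04 -4.705e-01 -1.000e-04]
```

```bash
python3 -m inch '[[[-0.0136,-0.0006,0.0062,0,0,0,1],[-0.025,-0.0006,0.0098,0,0,0,1],[-0.0257,-0.0006,0.0136,0,-0.069,0,1],[-0.0248,-0.0006,0.0217,0,-0.156,0,1],[-0.0248,-0.0006,0.0217,0,-0.156,0,1]]]'
python3 -c "
from sc import *
for a in ((.104,.016,-9),(.11,.027,-15),(.112,.036,-22),(.1,.045,-27)): N(TRAY,a[0],0,a[1],a[2])
from workcell import imaging
import cv2
im=imaging.camera('top');a=cv2.resize(im[160:230,340:500],None,fx=5,fy=5,interpolation=2)
im=imaging.camera('scene');b=cv2.resize(im[265:395,220:360],(270,250),interpolation=2);c=a.copy()*0;c=c[:250];c[:,:270]=b
cv2.imwrite('pics/t3.png',cv2.vconcat([a,c]))"
```

```text
clock: 6.85
position: [0.6108, -0.1337, 0.0568]
ee_rot: [0.68, 0.689, -0.175, 0.178]
ft_force: [0.2, 13.1, 3.3]
grip_width: 0.124
grasp_force: 109.3
(0.104, 0, 0.016, -9) tool [ 0.61  -0.137  0.059] t 6.85 shift [-0.0034 -0.001  -0.0003] turn [ 0.0029 -0.0007  0.0033]
(0.11, 0, 0.027, -15) tool [ 0.61  -0.139  0.052] t 6.85 shift [-0.0027 -0.001   0.007 ] turn [ 0.0029 -0.1055  0.0032]
(0.112, 0, 0.036, -22) tool [ 0.61 -0.14  0.04] t 6.85 shift [ 0.0025 -0.001   0.0178] turn [ 0.0029 -0.2276  0.0031]
(0.1, 0, 0.045, -27) tool [ 0.61  -0.129  0.034] t 6.85 shift [ 0.0153 -0.001   0.0175] turn [ 0.0028 -0.3149  0.003 ]
```

View pics/t3.png

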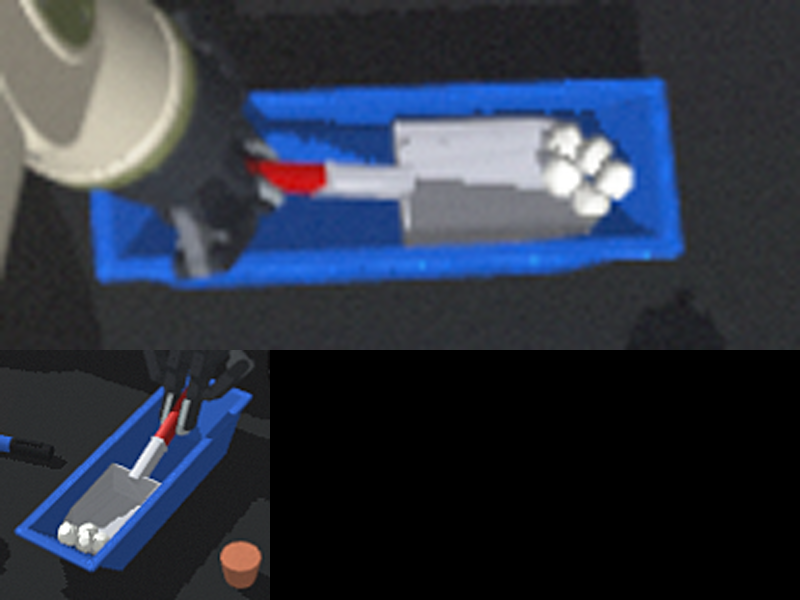

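Two chips are over the lip at (565,135) and (562,178). The other three are wedged ahead of it on the slope. Now I'll tilt the nose up so they roll into the bowl.

```bash
python3 -c "
from sc import *
for a in ((.107,.026,-15),(.107,.036,-22),(.09,.046,-27),(.05,.06,-27)): N(TRAY,a[0],0,a[1],a[2])"
```

```text
(0.107, 0, 0.026, -15) tool [ 0.61  -0.136  0.051] t 6.95 shift [ 0.0017 -0.0016  0.0071] turn [ 0.0037 -0.1085  0.0005]
(0.107, 0, 0.036, -22) tool [ 0.61  -0.135  0.04 ] t 6.95 shift [ 0.0081 -0.0016  0.0161] turn [ 0.0035 -0.2307  0.0003]
(0.09, 0, 0.046, -27) tool [ 0.61  -0.119  0.035] t 6.95 shift [ 0.0248 -0.0016  0.0126] turn [ 3.300e-03 -3.179e-01  1.000e-04]
(0.05, 0, 0.06, -27) tool [ 0.609 -0.079  0.049] t 6.95 shift [ 0.0531 -0.0016 -0.0189] turn [ 3.300e-03 -3.179e-01  1.000e-04]
```

```bash
python3 -m inch '[[[0.0005,-0.0015,0.0035,0.003,-0.054,0,1],[0.0017,-0.0015,0.0071,0.003,-0.1085,0,1],[0.005,-0.0015,0.0115,0.003,-0.17,0,1],[0.008,-0.0015,0.016,0.003,-0.23,0,1],[0.0165,-0.0015,0.0143,0.003,-0.318,0,1],[0.0248,-0.0015,0.0126,0.003,-0.318,0,1],[0.0248,-0.0015,0.0126,0.003,-0.318,0,1]]]'
python3 -c "
from sc import *
for a in ((.07,.06,-27),(.03,.12,-25)): N(TRAY,a[0],0,a[1],a[2])
from workcell import imaging
import cv2
im=imaging.camera('top');a=cv2.resize(im[160:230,340:500],None,fx=5,fy=5,interpolation=2)
im=imaging.camera('scene');b=cv2.resize(im[265:395,220:360],(270,250),interpolation=2);c=a.copy()*0;c=c[:250];c[:,:270]=b
cv2.imwrite('pics/t4.png',cv2.vconcat([a,c]))"
```

```text
clock: 7.65
position: [0.6071, -0.1294, 0.0387]
ee_rot: [0.647, 0.646, -0.287, 0.285]
ft_force: [0.1, -19.0, 7.2]
grip_width: 0.12
grasp_force: 119.4
(0.07, 0, 0.06, -27) tool [ 0.609 -0.099  0.049] t 7.65 shift [ 0.0129  0.0023 -0.0296] turn [-0.009   0.0128 -0.0056]
(0.03, 0, 0.12, -25) tool [ 0.609 -0.058  0.115] t 7.65 shift [-0.0087  0.0017 -0.1039] turn [-0.0088  0.0477 -0.0057]
```

View pics/t4.png

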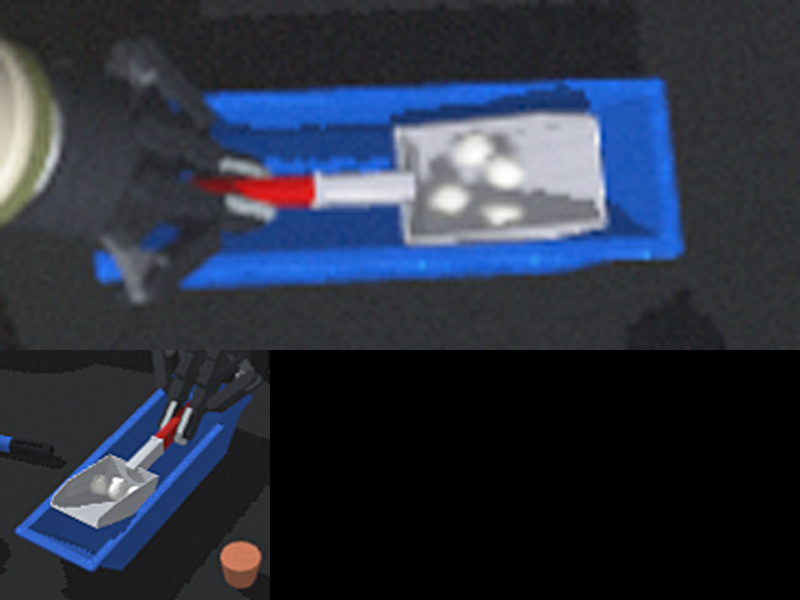

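Four or five chips are in the bowl. The 19 N on y and the blocked retreat suggest the gripper body is against the tray's rear rim, so I'll go straight up first.

```bash
python3 -c "
from sc import *
o=sensors.get_obs();r=R.from_quat(o['ee_rot']);p=o['position']
go(p+[.002,-.004,.02],r);go(p+[.002,0,.12],tool(.59,45))"
```

```text
t 7.75 shift [-0.0175  0.002  -0.0105] turn [0. 0. 0.]
t 7.75 shift [-0.0886  0.0019 -0.0809] turn [-0.0096  0.0453 -0.0086]
```

```bash
python3 -m inch '[[[-0.019,0.002,0,0,0,0,1],[-0.031,0.002,-0.01,0,0,0,1],[-0.05,0.002,-0.03,0,0,0,1],[-0.08,0.002,-0.058,-0.005,0.03,-0.004,1],[-0.11,0.002,-0.086,-0.01,0.05,-0.008,1],[-0.11,0.002,-0.086,-0.01,0.05,-0.008,1]]]'
python3 - <<'E'
from sc import *
o=sensors.get_obs();print(o['joint_pos'].round(2))
Tw=T(R.from_quat(o['ee_rot']),o['position']); S=Tw@ts; print('scoop origin',S[:3,3].round(3),'nose dir',S[:3,0].round(3))
BK=T(R.from_euler('z',-1.5605),[.661,.056,0])
for a in ((-.02,.24,-22),(-.02,.17,-20),(-.015,.14,0),(-.01,.13,30),(-.01,.12,50)): N(BK,a[0],0,a[1],a[2])
E
```

```text
clock: 8.35
position: [0.6128, -0.1345, 0.181]
ee_rot: [0.651, 0.66, -0.259, 0.271]
ft_force: [-0.7, -1.2, -2.2]
grip_width: 0.116
grasp_force: 120.6
[-0.91  0.61  0.93  1.71  0.33  1.1  -0.22]
scoop origin [ 0.615 -0.265  0.169] nose dir [ 0.014 -0.913  0.408]
(-0.02, 0, 0.24, -22) tool [0.66  0.248 0.24 ] t 8.35 shift [ 0.2335  0.0541 -0.3073] turn [ 0.0129  0.0362 -0.    ]
(-0.02, 0, 0.17, -20) tool [0.66  0.248 0.176] t 8.35 shift [ 0.2779  0.0534 -0.2613] turn [0.013  0.0711 0.0002]
(-0.015, 0, 0.14, 0) tool [0.66  0.23  0.204] t 8.35 shift [ 0.2457  0.0536 -0.2696] turn [0.0135 0.4202 0.0022]
(-0.01, 0, 0.13, 30) tool [0.66  0.172 0.266] t 8.35 shift [ 0.1611  0.0538 -0.2727] turn [0.0137 0.9438 0.0054]
(-0.01, 0, 0.12, 50) tool [0.661 0.119 0.284] t 8.35 shift [ 0.1107  0.0536 -0.249 ] turn [0.0136 1.2928 0.0075]
```

```bash
python3 -m inch '[[[0.006,0.001,-0.007,0,0.001,0,1],[0.018,0.004,-0.02,0.001,0.003,0,1],[0.034,0.007,-0.037,0.002,0.006,0,1],[0.052,0.011,-0.056,0.003,0.009,0,1],[0.07,0.0145,-0.076,0.004,0.012,0,1],[0.088,0.018,-0.095,0.005,0.015,0,1],[0.106,0.022,-0.115,0.006,0.018,0,1],[0.124,0.026,-0.134,0.007,0.021,0,1],[0.14,0.029,-0.152,0.008,0.024,0,1],[0.15,0.031,-0.163,0.009,0.026,0,1]]]'
python3 - <<'E'
from sc import *
print(sensors.get_obs()['joint_pos'].round(2))
BK=T(R.from_euler('z',-1.5605),[.661,.056,0])
for a in ((-.02,.2,-22),(-.02,.17,-10)): N(BK,a[0],0,a[1],a[2])
E
```

```text
clock: 9.35
position: [0.6371, 0.0933, 0.1845]
ee_rot: [0.652, 0.665, -0.258, 0.257]
ft_force: [-0.0, 0.9, -1.7]
grip_width: 0.122
grasp_force: 120.7
[-1.04  0.76  0.81  1.41  0.18  1.42 -0.35]
(-0.02, 0, 0.2, -22) tool [0.66  0.248 0.2  ] t 9.35 shift [ 0.1026  0.0251 -0.1163] turn [-0.0009  0.0135  0.012 ]
(-0.02, 0, 0.17, -10) tool [0.66  0.244 0.206] t 9.35 shift [ 0.0959  0.025  -0.1179] turn [-0.0018  0.223   0.0117]
```

```bash
python3 -m inch '[[[0.008,0.002,-0.008,0,0.002,0.001,1],[0.024,0.006,-0.025,0,0.004,0.003,1],[0.042,0.01,-0.045,0,0.006,0.005,1],[0.06,0.014,-0.065,0,0.008,0.007,1],[0.078,0.019,-0.087,0,0.01,0.009,1],[0.094,0.023,-0.106,0,0.012,0.011,1],[0.1026,0.025,-0.116,0,0.013,0.012,1],[0.1026,0.025,-0.116,0,0.013,0.012,1]]]'
python3 - <<'E'
from sc import *
from workcell import imaging
import cv2
print(sensors.get_obs()['joint_pos'].round(2))
BK=T(R.from_euler('z',-1.5605),[.661,.056,0])
for a in ((-.02,.16,-10),(-.02,.142,5),(-.015,.130,22),(-.013,.122,36),(-.013,.12,50)): N(BK,a[0],0,a[1],a[2])
a=imaging.camera('top')[110:290,180:420]; b=imaging.camera('scene')[120:320,300:480]
a=cv2.resize(a,None,fx=2.2,fy=2.2,interpolation=2); b=cv2.resize(b,(int(180*a.shape[0]/200*.65),a.shape[0]),interpolation=2)
cv2.imwrite('pics/p1.png',cv2.hconcat([a,b]))
E
```

```text
clock: 10.15
position: [0.6605, 0.2451, 0.2007]
ee_rot: [0.658, 0.662, -0.252, 0.255]
ft_force: [0.2, -0.7, -3.0]
grip_width: 0.118
grasp_force: 120.6
[-1.03  0.93  0.75  1.03  0.08  1.67 -0.42]
(-0.02, 0, 0.16, -10) tool [0.66  0.244 0.196] t 10.15 shift [ 0.0026 -0.0008  0.0043] turn [-0.0003  0.2104 -0.0029]
(-0.02, 0, 0.142, 5) tool [0.66  0.229 0.22 ] t 10.15 shift [-0.0248 -0.0007 -0.0037] turn [ 0.0006  0.4722 -0.0031]
(-0.015, 0, 0.13, 22) tool [0.66  0.195 0.249] t 10.15 shift [-0.0701 -0.0005 -0.0024] turn [ 0.0016  0.7689 -0.0033]
(-0.013, 0, 0.122, 36) tool [0.661 0.16  0.268] t 10.15 shift [-0.1081 -0.0003  0.0071] turn [ 0.0024  1.0132 -0.0034]
(-0.013, 0, 0.12, 50) tool [0.661 0.122 0.284] t 10.15 shift [-1.469e-01 -1.000e-04  2.080e-02] turn [ 0.0032  1.2576 -0.0035]
```

View pics/p1.png

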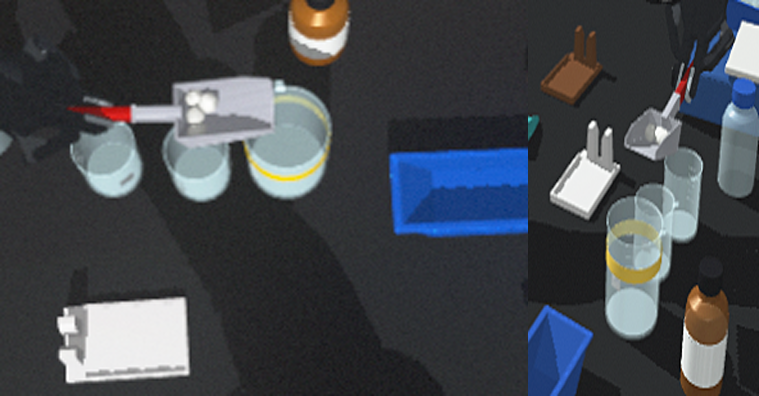

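The scoop is over the near side of the beaker mouth, with the chips heaped at the back of the bowl at (200,105). The rim centre at (288,~127) agrees with the measured beaker position. Now I'll tilt.

```bash
python3 -c "
from fit import *
print(proj('top',[[.661,.076,.2]]),'seen 303.6,158.6')"
python3 -m inch '[[[0.001,-0.001,0.002,0,0.105,-0.001,1],[0.0026,-0.001,0.004,0,0.21,-0.002,1],[-0.011,-0.001,0,0,0.34,-0.003,1],[-0.0248,-0.001,-0.0037,0,0.472,-0.003,1],[-0.047,-0.001,-0.003,0.001,0.62,-0.003,1],[-0.0701,-0.0005,-0.0024,0.002,0.769,-0.003,1],[-0.0701,-0.0005,-0.0024,0.002,0.769,-0.003,1]]]'
python3 - <<'E'
from sc import *
print(sensors.get_obs()['joint_pos'].round(2))
BK=T(R.from_euler('z',-1.5605),[.661,.055,0])
for a in ((-.013,.124,30),(-.013,.12,36),(-.013,.118,44),(-.013,.118,52)): N(BK,a[0],0,a[1],a[2])
E
```

```text
[[300.63002614 158.13713796]] seen 303.6,158.6
clock: 10.95
position: [0.6622, 0.1802, 0.2549]
ee_rot: [0.711, 0.703, 0.016, -0.011]
ft_force: [0.5, -2.8, -0.6]
grip_width: 0.119
grasp_force: 120.5
[-0.74  0.51  0.63  1.31 -0.33  1.4  -0.13]
(-0.013, 0, 0.124, 30) tool [0.66  0.174 0.26 ] t 10.95 shift [-0.0063 -0.0017 -0.0048] turn [ 0.0087  0.137  -0.018 ]
(-0.013, 0, 0.12, 36) tool [0.661 0.159 0.266] t 10.95 shift [-0.0208 -0.0013 -0.0117] turn [ 0.0098  0.2417 -0.0176]
(-0.013, 0, 0.118, 44) tool [0.661 0.138 0.275] t 10.95 shift [-0.0416 -0.0009 -0.0217] turn [ 0.0113  0.3814 -0.017 ]
(-0.013, 0, 0.118, 52) tool [0.661 0.115 0.283] t 10.95 shift [-0.0638 -0.0003 -0.0308] turn [ 0.0128  0.521  -0.0164]
```

```bash
python3 -m inch '[[[-0.0063,-0.0015,-0.005,0.008,0.137,-0.018,1],[-0.0208,-0.0013,-0.0117,0.01,0.242,-0.018,1],[-0.031,-0.001,-0.0165,0.011,0.31,-0.017,1],[-0.0416,-0.001,-0.0217,0.011,0.381,-0.017,1],[-0.053,-0.0005,-0.026,0.012,0.45,-0.017,1],[-0.0638,-0.0003,-0.031,0.013,0.521,-0.0164,1],[-0.0638,-0.0003,-0.031,0.013,0.521,-0.0164,1],[-0.0638,-0.0003,-0.031,0.013,0.521,-0.0164,1],[-0.0638,-0.0003,-0.031,0.013,0.521,-0.0164,1]]]'
python3 - <<'E'
from sc import *
from workcell import imaging
import cv2
print(sensors.get_obs()['joint_pos'].round(2))
BK=T(R.from_euler('z',-1.5605),[.661,.055,0])
for a in ((-.013,.12,60),(-.013,.16,30),(-.03,.2,0)): N(BK,a[0],0,a[1],a[2])
a=imaging.camera('top')[110:290,180:420]; b=imaging.camera('scene')[180:320,330:430]
a=cv2.resize(a,None,fx=2,fy=2,interpolation=2); b=cv2.resize(b,(257,360),interpolation=2)
cv2.imwrite('pics/p2.png',cv2.hconcat([a,b]))
E
```

```text
clock: 11.85
position: [0.6598, 0.1282, 0.2789]
ee_rot: [0.672, 0.688, 0.188, -0.199]
ft_force: [1.2, 0.1, -0.3]
grip_width: 0.122
grasp_force: 120.5
[-0.37  0.47  0.52  1.38 -0.78  1.48  0.26]
(-0.013, 0, 0.12, 60) tool [0.661 0.092 0.29 ] t 11.85 shift [-0.0249  0.0004 -0.0288] turn [-0.0151  0.1434  0.0095]
(-0.013, 0, 0.16, 30) tool [0.66  0.174 0.296] t 11.85 shift [0.0475 0.0017 0.0099] turn [-0.0131 -0.3802  0.0134]
(-0.03, 0, 0.2, 0) tool [0.66  0.244 0.264] t 11.85 shift [0.0911 0.003  0.0735] turn [-0.0105 -0.9037  0.0169]
```

View pics/p2.png

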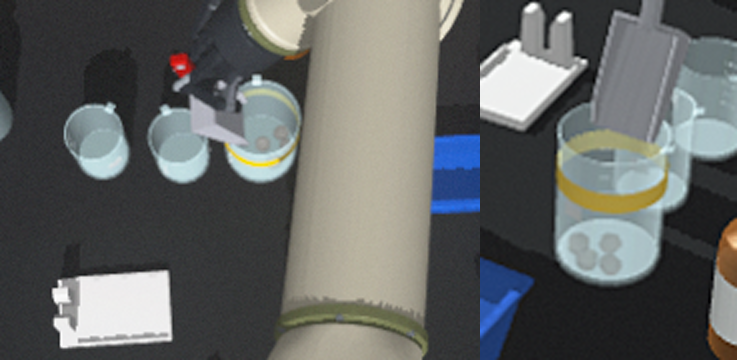

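The beaker picture shows four chips on its floor, with a fifth at its left wall (572,212), and the scoop looks empty. I'll withdraw upward, level the scoop, and check where the rest lies against the earlier wrist picture.

```bash
python3 -m inch '[[[0.018,0.001,0.004,0,-0.12,0,1],[0.032,0.001,0.006,-0.01,-0.24,0.01,1],[0.0475,0.0017,0.01,-0.013,-0.38,0.013,1],[0.06,0.002,0.025,-0.012,-0.52,0.014,1],[0.07,0.002,0.042,-0.011,-0.65,0.015,1],[0.08,0.003,0.06,-0.01,-0.78,0.016,1],[0.091,0.003,0.0735,-0.01,-0.904,0.017,1],[0.091,0.003,0.0735,-0.01,-0.904,0.017,1]]]'
python3 - <<'E'
from sc import *
from wfit import addw,proj,W
addw('w1.npz','pics/w1.png')
print(sensors.get_obs()['joint_pos'].round(2))
p=[.4630,.2363,-1.5534]
print('w1 pan corners pred',proj('wrist',W(np.array([[.06,s*.042,z] for s in(-1,1) for z in (0,.012)]),p)).round(),'seen 340,61 441,72')
RS=T(R.from_euler('z',p[2]),[p[0],p[1],.006])
N(RS,0,0,.15,0,ref=(0,0,0)); N(RS,0,0,.08,0,ref=(0,0,0))
E
```

```text
clock: 12.75
position: [0.6571, 0.2541, 0.2599]
ee_rot: [0.689, 0.704, -0.124, 0.123]
ft_force: [-0.2, 1.0, -3.5]
grip_width: 0.124
grasp_force: 120.6
[-0.93  0.7   0.65  1.09 -0.07  1.6  -0.34]
w1 pan corners pred [[336.  58.]
 [337.  57.]
 [432.  72.]
 [436.  70.]] seen 340,61 441,72
(0, 0, 0.15, 0) tool [0.462 0.351 0.22 ] t 12.75 shift [ 0.1084 -0.1931  0.0035] turn [-0.0036  0.0021  0.0071]
(0, 0, 0.08, 0) tool [0.462 0.351 0.15 ] t 12.75 shift [ 0.1325 -0.1927  0.0692] turn [-0.0036  0.0021  0.0071]
```

```bash
python3 -m inch '[[[0.02,-0.035,0.001,0,0,0.001,1],[0.04,-0.07,0.002,0,0,0.003,1],[0.06,-0.105,0.002,-0.002,0.001,0.005,1],[0.08,-0.14,0.003,-0.003,0.002,0.007,1],[0.1,-0.175,0.003,-0.003,0.002,0.007,1],[0.113,-0.193,0.018,-0.003,0.002,0.007,1],[0.121,-0.193,0.036,-0.003,0.002,0.007,1],[0.1325,-0.193,0.069,-0.003,0.002,0.007,1],[0.1325,-0.193,0.069,-0.003,0.002,0.007,1],[0.1325,-0.193,0.069,-0.003,0.002,0.007,1]]]'
cat > cmp.py <<'E'
from sc import *; import fit; from wfit import *
o=sensors.get_obs(); Sw=T(R.from_quat(o['ee_rot']),o['position'])@ts
IM['top']=imaging.camera('top'); IM['scene']=imaging.camera('scene'); IM['wrist']=imaging.camera('wrist')
for c in ('top','scene','wrist'): cv2.imwrite(f'pics/pre_{c}.png',IM[c])
np.savez('pre.npz',p=o['position'],q=o['ee_rot']); k=None
z=Sw[2,3]; print('model scoop',Sw[:3,3].round(4),'yaw',np.arctan2(Sw[1,0],Sw[0,0]).round(4),'nose dir',Sw[:3,0].round(3))
for c in ('top','scene'):
    b=proj(c,(Sw@np.c_[bw,np.ones(len(bw))].T).T[:,:3]); print(c,'bowl pred',b.min(0).round(1),b.max(0).round(1))
    g=proj(c,(Sw@np.c_[gp,np.ones(len(gp))].T).T[:,:3]); print(c,'grip pred',g.min(0).round(1),g.max(0).round(1))
E
python3 cmp.py
python3 - <<'E'
import cv2
a=cv2.imread('pics/pre_top.png')[215:315,180:300]; b=cv2.imread('pics/pre_scene.png')[120:250,290:410]; w=cv2.imread('pics/pre_wrist.png')
a=cv2.resize(a,(400,333),interpolation=2); b=cv2.resize(b,(400,433),interpolation=2)[:333]
w=cv2.resize(w[180:480,120:520],None,fx=.85,fy=.85); u=cv2.hconcat([a,b]); pad=cv2.copyMakeBorder(w,0,0,0,800-w.shape[1],0)
cv2.imwrite('pics/pre.png',cv2.vconcat([u,pad]))
E
```

```text
clock: 13.75
position: [0.4661, 0.3438, 0.1553]
ee_rot: [0.696, 0.697, -0.12, 0.124]
ft_force: [0.6, -0.3, -1.7]
grip_width: 0.121
grasp_force: 120.3
model scoop [0.4663 0.2296 0.0906] yaw -1.5661 nose dir [ 0.005 -1.    -0.003]
top bowl pred [214.4 243. ] [257.4 270.8]
top grip pred [161.  250.9] [202.6 259.2]
scene bowl pred [324.4 162. ] [363.5 196. ]
scene grip pred [356.  128.2] [376.7 160.2]
```

View pics/pre.png

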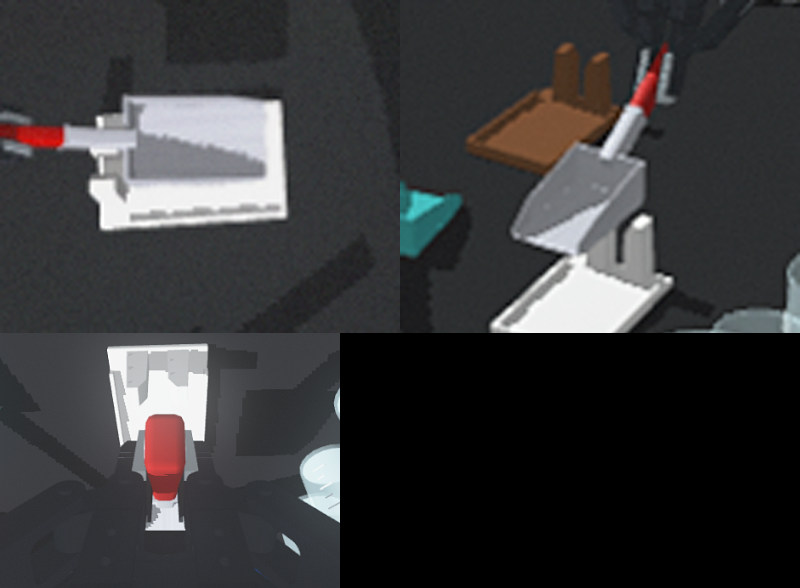

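The pre-place view shows the scoop level over the white rest, its bowl within the pan outline. The slot appears slightly left of the grip in the wrist view (157 against 164 in the crop). I'll settle and measure that offset.

Run:
```python
from sc import *; from wfit import *
o=sensors.get_obs(); im=imaging.camera('wrist'); cv2.imwrite('pics/w5.png',im); np.savez('w5.npz',p=o['position'],q=o['ee_rot'])
o2=sensors.get_obs(); print(o['position'].round(4),o2['position'].round(4))
addw('w5.npz','pics/w5.png')
hsv=cv2.cvtColor(im,cv2.COLOR_BGR2HSV); V=hsv[...,2].astype(int)
for r in (196,200,204,208,212,220,228,236,244):
    w=np.where((V[r]>110)&(np.abs(np.arange(640)-310)<110))[0]
    row=V[r,240:380]; e=np.where(np.abs(np.diff(row))>18)[0]+240
    print(r,w.min(),w.max(),(w.min()+w.max())/2,ray('wrist',((w.min()+w.max())/2,r),.006).round(4),'edges',e)
for p in ([.4630,.2363,-1.5534],):
    for n,P in (('post tops',[[-.075,y,.056] for y in(-.026,-.014,.014,.026)]),('slot low',[[-.057,y,.04] for y in(-.026,-.008,.008,.026)]),('base',[[-.06,y,.0] for y in(-.042,.042)])): print(n,proj('wrist',W(np.array(P),p)).round(0).tolist())
```

```text
[0.4672 0.344  0.1565] [0.4671 0.344  0.1563]
196 247 364 305.5 [0.4629 0.3118 0.006 ] edges [245 246 363 364]
200 246 364 305.0 [0.4625 0.3085 0.006 ] edges [245 316 341 343 344 351 363 364]
204 246 364 305.0 [0.4625 0.3052 0.006 ] edges [245 246 268 293 296 363 364]
208 247 364 305.5 [0.4628 0.3018 0.006 ] edges [246 268 292 363 364]
212 247 363 305.0 [0.4624 0.2984 0.006 ] edges [246 247 268 292 362 363 364]
220 249 363 306.0 [0.4631 0.2914 0.006 ] edges [248 268 292 362 363]
228 248 364 306.0 [0.463  0.2842 0.006 ] edges [247 248 251 252 253 261 268 291 294 317 340 341 358 360 361 362 363 364]
236 249 364 306.5 [0.4633 0.2767 0.006 ] edges [248 249 253 263 267 268 293 294 320 340 363 364]
244 250 363 306.5 [0.4632 0.2691 0.006 ] edges [249 250 254 265 280 281 293 362 363]
post tops [[260.0, 241.0], [279.0, 240.0], [326.0, 240.0], [346.0, 239.0]]
slot low [[265.0, 247.0], [292.0, 247.0], [316.0, 247.0], [343.0, 246.0]]
base [[248.0, 211.0], [362.0, 209.0]]
```

Run:
```python
from sc import *
RS=T(R.from_euler('z',-1.556),[.4636,.2370,.006])
for h in (.08,.04,.02,.005,.0): N(RS,-.003,0,h,0,ref=(0,0,0))
```

```text
(-0.003, 0, 0.08, 0) tool [0.463 0.354 0.15 ] t 13.95 shift [ 0.0118 -0.0046  0.002 ] turn [ 0.0027 -0.005  -0.0126]
(-0.003, 0, 0.04, 0) tool [0.463 0.354 0.11 ] t 13.95 shift [ 0.0253 -0.0049  0.0397] turn [ 0.0027 -0.005  -0.0126]
(-0.003, 0, 0.02, 0) tool [0.463 0.354 0.09 ] t 13.95 shift [ 0.032  -0.005   0.0585] turn [ 0.0027 -0.005  -0.0126]
(-0.003, 0, 0.005, 0) tool [0.463 0.354 0.075] t 13.95 shift [ 0.0371 -0.0051  0.0726] turn [ 0.0027 -0.005  -0.0126]
(-0.003, 0, 0.0, 0) tool [0.463 0.354 0.07 ] t 13.95 shift [ 0.0387 -0.0052  0.0773] turn [ 0.0027 -0.005  -0.0126]
```

```bash
python3 -m inch '[[[0.0118,-0.0046,0.002,0.003,-0.005,-0.0126,1],[0.0118,-0.0046,0.002,0.003,-0.005,-0.0126,1],[0.0185,-0.0048,0.021,0.003,-0.005,-0.0126,1],[0.0253,-0.0049,0.0397,0.003,-0.005,-0.0126,1],[0.0253,-0.0049,0.0397,0.003,-0.005,-0.0126,1],[0.0253,-0.0049,0.0397,0.003,-0.005,-0.0126,1]]]'
python3 - <<'E'
from sc import *; from wfit import *
RS=T(R.from_euler('z',-1.556),[.4636,.2370,.006])
for h in (.04,.02,.01,.005,.0): N(RS,-.003,0,h,0,ref=(0,0,0))
o=sensors.get_obs(); im=imaging.camera('wrist'); cv2.imwrite('pics/w6.png',im); np.savez('w6.npz',p=o['position'],q=o['ee_rot'])
addw('w6.npz','pics/w6.png')
V=cv2.cvtColor(im,cv2.COLOR_BGR2HSV)[...,2].astype(int)
for r in range(140,250,8):
    w=np.where((V[r]>110)&(np.abs(np.arange(640)-305)<140))[0]
    if len(w)>40: print(r,w.min(),w.max(),ray('wrist',((w.min()+w.max())/2,r),.004).round(4))
g=red('wrist',(240,200,400,420)); print('grip cols',cv2.boundingRect(g))
E
```

```text
clock: 14.55
position: [0.4617, 0.354, 0.1091]
ee_rot: [0.691, 0.701, -0.123, 0.124]
ft_force: [0.9, -0.6, -1.8]
grip_width: 0.121
grasp_force: 120.4
(-0.003, 0, 0.04, 0) tool [0.463 0.354 0.11 ] t 14.55 shift [-0.0001  0.0008 -0.0014] turn [-0.0017  0.0025  0.001 ]
(-0.003, 0, 0.02, 0) tool [0.463 0.354 0.09 ] t 14.55 shift [0.0068 0.0008 0.0174] turn [-0.0017  0.0025  0.001 ]
(-0.003, 0, 0.01, 0) tool [0.463 0.354 0.08 ] t 14.55 shift [0.0103 0.0009 0.0268] turn [-0.0017  0.0025  0.001 ]
(-0.003, 0, 0.005, 0) tool [0.463 0.354 0.075] t 14.55 shift [0.012  0.0009 0.0315] turn [-0.0017  0.0025  0.001 ]
(-0.003, 0, 0.0, 0) tool [0.463 0.354 0.07 ] t 14.55 shift [0.0137 0.0009 0.0362] turn [-0.0017  0.0025  0.001 ]
244 315 379 [0.4832 0.3138 0.004 ]
grip cols (290, 276, 48, 101)
```

Aligned to within 1 mm. Next I'll lower it in stages and watch the force.

```bash
python3 -m inch '[[[0.0034,0.0008,0.0085,-0.002,0.002,0.001,1],[0.0068,0.0008,0.0174,-0.002,0.002,0.001,1],[0.0085,0.0008,0.022,-0.002,0.002,0.001,1],[0.0103,0.0009,0.0268,-0.002,0.002,0.001,1],[0.0103,0.0009,0.0268,-0.002,0.002,0.001,1]]]'
python3 - <<'E'
from sc import *
RS=T(R.from_euler('z',-1.556),[.4636,.2370,.006])
for h in (.005,.0,-.002): N(RS,-.003,0,h,0,ref=(0,0,0))
E
```

```text
clock: 15.1
position: [0.4623, 0.354, 0.0793]
ee_rot: [0.692, 0.701, -0.122, 0.124]
ft_force: [-0.4, -0.1, -1.9]
grip_width: 0.119
grasp_force: 120.5
(-0.003, 0, 0.005, 0) tool [0.463 0.354 0.075] t 15.1 shift [0.0016 0.0003 0.0035] turn [-0.0005  0.0009  0.    ]
(-0.003, 0, 0.0, 0) tool [0.463 0.354 0.07 ] t 15.1 shift [0.0034 0.0003 0.0082] turn [-0.0005  0.0009  0.    ]
(-0.003, 0, -0.002, 0) tool [0.463 0.354 0.068] t 15.1 shift [0.004  0.0003 0.0101] turn [-0.0005  0.0009  0.    ]
```

```bash
python3 -m inch '[[[0.0016,0.0003,0.0035,0,0,0,1],[0.0025,0.0003,0.006,0,0,0,1],[0.0032,0.0003,0.0078,0,0,0,1],[0.0032,0.0003,0.0078,0,0,0,1]]]'
python3 - <<'E'
from sc import *
RS=T(R.from_euler('z',-1.556),[.4636,.2370,.006])
for h in (.0,-.002): N(RS,-.003,0,h,0,ref=(0,0,0))
E
```

```text
clock: 15.5
position: [0.4628, 0.3546, 0.0714]
ee_rot: [0.692, 0.701, -0.122, 0.124]
ft_force: [-0.3, 0.5, -0.9]
grip_width: 0.12
grasp_force: 120.5
(-0.003, 0, 0.0, 0) tool [0.463 0.354 0.07 ] t 15.5 shift [ 0.0001 -0.0003  0.001 ] turn [ 0.0001  0.0002 -0.0002]
(-0.003, 0, -0.002, 0) tool [0.463 0.354 0.068] t 15.5 shift [ 0.0008 -0.0003  0.0029] turn [ 0.0001  0.0002 -0.0002]
```

```bash
python3 -m inch '[[[0.0003,0,0.0009,0,0,0,1],[0.0006,0,0.0017,0,0,0,1],[0.0006,0,0.0017,0,0,0,1]]]'; python3 -c "
from workcell import sensors; print(sensors.get_obs()['torque'].round(2))"
```

```text
clock: 15.8
position: [0.4631, 0.355, 0.0705]
ee_rot: [0.692, 0.701, -0.121, 0.124]
ft_force: [-1.7, 0.5, 4.1]
grip_width: 0.119
grasp_force: 121.5
[-0.06  0.35 -0.17]
```

```bash
python3 -m inch '[[[0,0,0,0,0,0,0.5],[0,0,0,0,0,0,0],[0,0,0,0,0,0,-1],[0,0,0,0,0,0,-1],[0,0,0,0,0,0,-1],[0,0,0,0,0,0,-1],[0,0,0,0,0,0,-1]]]'
python3 -m inch '[[[0,0,-0.01,0,0,0,-1],[0,0,-0.03,0,0,0,-1],[0,0,-0.06,0,0,0,-1],[0,0,-0.1,0,0,0,-1],[0,0,-0.14,0,0,0,-1],[0,0,-0.17,0,0,0,-1],[0,0,-0.17,0,0,0,-1],[0,0,-0.17,0,0,0,-1]]]'
python3 - <<'E'
from sc import *; from wfit import *
o=sensors.get_obs(); IM['wrist']=im=imaging.camera('wrist'); cv2.imwrite('pics/w7.png',im); np.savez('w7.npz',p=o['position'],q=o['ee_rot'])
addw('w7.npz','pics/w7.png')
S2=lambda p:{'g':[W(gp+[0,0,p[3]],p)]}
g=red('wrist',(150,50,500,470)); print(cv2.boundingRect(g))
P,f=fit([.4636,.237,-1.556,.006],[('wrist','g',g)],S2,[.005,.005,.03,.005]); print('scoop by grip',P.round(4),round(f,3))
pt=proj('wrist',W(np.array([[.045,-.027,.006],[.045,.027,.006],[-.047,-.029,.04],[-.047,.029,.04]]),[.4636,.237,-1.556])).round(); print(pt.tolist())
IM['top']=imaging.camera('top'); IM['scene']=imaging.camera('scene')
cv2.imwrite('pics/f_top.png',IM['top']); cv2.imwrite('pics/f_scene.png',IM['scene'])
gg=[('top','g',red('top',(150,230,230,290))),('scene','g',red('scene',(330,120,400,200)))]
print([cv2.boundingRect(m) for *_,m in gg])
for G in (gg[:1],gg[1:],gg):
    P,f=fit([.4636,.237,-1.556,.006],G,S2,[.005,.005,.03,.005]); print('both cams',P.round(4),round(f,3))
for c in ('top','scene'): print(c,[([round(v) for v in d['pixel']],round(d['conf'],2)) for d in spotter.look_for('chip1',c)] if 0 else '')
E
```

```text
clock: 16.5
position: [0.4629, 0.3547, 0.0699]
ee_rot: [0.692, 0.701, -0.122, 0.124]
ft_force: [1.4, -0.1, 0.3]
grip_width: 1.0
grasp_force: 0.0
clock: 17.3
position: [0.4622, 0.4131, 0.2303]
ee_rot: [0.692, 0.701, -0.121, 0.124]
ft_force: [-0.3, 0.6, -0.3]
grip_width: 0.997
grasp_force: 0.0
(305, 176, 18, 73)
scoop by grip [ 0.4647  0.239  -1.5594  0.0035] 0.094
[[289.0, 305.0], [336.0, 304.0], [281.0, 263.0], [343.0, 263.0]]
[(164, 259, 38, 8), (359, 154, 17, 28)]
both cams [ 0.4633  0.2457 -1.5643  0.0078] 0.128
both cams [ 0.4616  0.2459 -1.5598  0.0093] 0.305
both cams [ 0.4624  0.2451 -1.5659  0.0119] 0.222
top 
scene
```

Run:
```python
import cv2,numpy as np
a,b=cv2.imread('pics/top0.png'),cv2.imread('pics/f_top.png')
d=cv2.absdiff(cv2.GaussianBlur(a,(3,3),0),cv2.GaussianBlur(b,(3,3),0)).max(2)
n,l,s,c=cv2.connectedComponentsWithStats(np.uint8(d>45)*255)
print([tuple(map(int,q)) for q in s[1:] if q[4]>12])
from fit import *
IM['top']=b; IM['scene']=cv2.imread('pics/f_scene.png')
m=mask('top',(0,0,150),(180,60,255),(358,180,474,214)); print('white px in tray',(m>0).sum())
from workcell import spotter
for cam in ('top','scene'): print(cam,[([round(v) for v in q['pixel']],round(q['conf'],2)) for q in spotter.look_for('chip1',cam)])
```

```text
[(156, 0, 43, 42, 1180), (312, 122, 20, 13, 105), (0, 129, 291, 351, 27937), (161, 144, 6, 16, 68), (298, 146, 10, 7, 24), (312, 149, 11, 5, 15), (297, 180, 32, 14, 124), (420, 185, 9, 9, 64), (434, 185, 9, 11, 81), (299, 192, 27, 10, 63), (423, 195, 9, 8, 55), (431, 200, 12, 10, 71), (422, 204, 8, 6, 37), (134, 226, 11, 4, 24), (219, 246, 40, 30, 704), (302, 256, 88, 29, 1222), (164, 259, 46, 8, 286), (212, 262, 6, 4, 14), (106, 265, 6, 17, 50), (135, 272, 10, 5, 32), (0, 397, 119, 83, 5890), (0, 426, 4, 6, 17), (295, 445, 20, 17, 197), (170, 458, 15, 22, 132), (369, 458, 15, 22, 181), (325, 462, 36, 18, 331), (242, 471, 52, 9, 311)]
white px in tray 13
top [([308, 181], 0.58), ([431, 267], 0.35)]
scene [([268, 346], 0.64), ([378, 254], 0.48)]
```

Run:
```python
from fit import *
for t in ('0','f'):
    for c,r,rr in (('top',(280,140,340,205),(305,95,345,142)),('scene',(350,210,415,285),(415,250,460,325))):
        IM[c]=cv2.imread(f'pics/{c}0.png' if t=='0' else f'pics/f_{c}.png')
        y=mask(c,(15,70,60),(35,255,255),r); g=mask(c,(0,0,140),(180,60,255),rr); o=mask(c,(5,120,60),(18,255,255),rr)
        print(t,c,'tape',cv2.boundingRect(y),'label',cv2.boundingRect(g),'amber',cv2.boundingRect(o))
m=mask('scene',(0,0,140),(180,60,255),(232,280,350,380)); n,l,s,ce=cv2.connectedComponentsWithStats(m); print(s[1:,4],ce[1:].round())
a,b=cv2.imread('pics/scene0.png'),cv2.imread('pics/f_scene.png')
for r in ((350,205,410,290),(415,250,460,325),(405,190,440,245)):
    u,v=a[r[1]:r[3],r[0]:r[2]],b[r[1]:r[3],r[0]:r[2]]
    e1,e2=[np.float32(cv2.Canny(q,60,150)) for q in(u,v)]; print(cv2.phaseCorrelate(np.float32(cv2.cvtColor(u,6)),np.float32(cv2.cvtColor(v,6))))
```

```text
0 top tape (290, 174, 40, 18) label (314, 120, 24, 17) amber (311, 102, 28, 38)
0 scene tape (360, 232, 45, 32) label (419, 283, 36, 33) amber (418, 264, 39, 60)
f top tape (290, 161, 41, 33) label (311, 118, 27, 19) amber (312, 102, 27, 38)
f scene tape (359, 232, 45, 31) label (419, 283, 36, 33) amber (418, 264, 39, 60)
[68] [[269. 345.]]
((-0.5129105557392251, -0.09059332559348832), 0.9021035547609683)
((0.3772235327314526, 0.4609422333280335), 0.9999194056193034)
((0.056665695122013915, -0.04792671273896332), 0.9842693249384562)
```

```bash
python3 -c "
from workcell import order; print(order.hand_in())"
```

```text
the job is handed in; nothing more can be done
None
```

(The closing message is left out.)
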